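# Clip the filling spout into the doughnut filler and lock it with the lever bolt

## Task

Fit the loose steel filling spout to the white doughnut filler stand: lay it over the two spring clips with its nozzle pointing away from the outlet block and press it down until it snaps fully home in both. Then swing the clamp arm all the way over the spout's tail, screw the red-levered bolt clockwise until it comes up snug, and last fold the red lever down flat. Leave the spice jar, ring cutter and piping nozzle standing where they are.

Things in the scene. Friction and masses are not known exactly. Their poses are not given: they have to be found in the camera images.
- filler_stand: fixed white stand, base plate 235 x 130 mm, its top 14 mm above the table. Origin on the table under the middle between the two clips; x axis along the seated spout from nozzle end (-x) to tail end (+x); z up. The outlet block (36 x 52 mm, 84 mm high) begins at x = 106 mm. The steel clamp post stands at x = 75, y = 45 mm
- seat (a point): where the spout's origin belongs once seated: 70 mm above the table, midway between the clips, axes as the stand's; about 7 mm of play along x. Spring clips at x = -42 and +42 mm (14 mm long): sprung steel jaws on both y sides with flared mouths, tops 93 mm above the table, lips 17 mm apart at 79 mm. Pushing the spout past the lips takes about 10 N in all, then it snaps down
- spout: loose filling spout, about 0.25 kg: steel tube 24 mm in diameter, 182 mm long, with a tapered 40 mm nozzle at its -x end; in the middle a blue hexagonal grip, 56 mm long, 30 mm across flats, on which it lies on the table. Origin on the tube axis at the middle of the grip; x axis from nozzle to tail. Its roll about its own axis does not matter
- spout_tip (a point): end of the spout's nozzle, 125 mm from the spout's origin along -x
- spout_tail (a point): tail end of the spout, 97 mm from its origin along +x
- clamp_arm (a joint): swing of the aluminium clamp arm about the clamp post, rad: 0 parked along the stand's +x, 1.571 (end stop) across the spout's tail along the stand's -y, its rubber pad over the tube. Turns clockwise seen from above; stays where left (0.05 N m). With the bolt backed off the pad clears a fully seated spout by 2 to 3 mm
- swing_pin (a point): upright black pin near the end of the clamp arm, 10 mm in diameter, 62 mm from the post axis: push or grip it to swing the arm. This point lies on the pin's axis 10 mm below its top and 18 mm above the flat of the arm; the top is about 125 mm above the table
- bolt (a joint): turn of the lever bolt about the vertical post axis, rad, clockwise seen from above: 0 backed off, 2.7 snug (firm stop; a spring then presses the arm's pad on the spout with about 5 N). It sinks 1.85 mm per rad and takes arm and lever down with it. Friction 0.06 N m, stays where left
- lever_pivot (a point): hinge of the red lever, on the bolt's axis, 114 mm above the table when backed off. Its x axis is horizontal along the hinge and the lever's width; its y axis is horizontal and is the side to which the lever folds down. Turns with the bolt
- lever_tip (a point): middle of the red lever's free end, 56 mm from its hinge. The lever is a flat paddle 24 mm wide (along lever_pivot x), 9 mm thick, its wide part from 8 to 56 mm from the hinge
- lever (a joint): fold of the red lever, rad: 0 upright (open, as a handle for turning the bolt), 1.571 folded flat. Light friction (0.05 N m), stays where left
- spice_jar: spice jar with black cap, 41 mm in diameter, 105 mm tall, standing behind the work; origin at its foot; leave alone
- ring_cutter: round steel pastry cutter, 74 mm in diameter, 30 mm high; origin at its foot; leave alone
- piping_nozzle: steel piping nozzle, cone 27 mm wide, 50 mm tall, standing; origin at its foot; leave alone
Not all that is in view belongs to the job. Of the things shaped like the spout, the steel one is meant.

How it is judged:
By the outcome, as a careful person would: the job done as asked, in the order asked, and still so for the second after the job is handed in, with the robot touching nothing.
It also fails if it takes over 72 s, if anything falls off the work surface, if the arm or the gripper's body presses on something with over 40 N, if the wrist force passes 120 N, or if a joint passes its speed limit or range.

## Robot

A 7-joint arm with a two-finger parallel gripper is mounted at the origin on a cart in front of the work surface, level with it; the furniture and walls round the work are solid. World frame = base frame: x ahead of the robot, y to its left, z up, the work surface at z = 0. Lengths are in m, angles in degrees, forces in N, time in s.
With the tool pointing down it reaches from about 0.425 to 0.875 m from the base axis. Payload 4.7 kg.
Tool frame: the origin (TCP) lies on the centre line of the jaws, within the pads' length; the fingertips stand 14 mm ahead of it and the grasp point (between the pads) lies 5 mm behind it; z points along the fingers, y is the line along which they close (so a half turn about z gives the same grasp; the last joint's range is limited). The gripper opens to 87 mm and grips with 3 to 60 N. Pads are 19 mm wide; open, the fingers measure 117 mm over their backs; the gripper's body (75 mm by 190 mm) begins 51 mm behind the grasp point.
Start: joints at [66.813, 18.392, -4.016, 83.108, 1.295, 78.541, -3.26], TCP at [0.264, -0.594, 0.237] pointing down, gripper open.
Joint ranges: [-163.93, 163.93], [-17.29, 119.83], [-79.2, 71.16], [3.27, 140.29], [-89.18, 269.18], [5.43, 117.66], [-154.24, 154.24]. Speed limits (degrees/s): [147.25, 147.25, 180, 180, 180, 180, 180].

## Interface

Orientations are given as [roll, pitch, yaw] about the fixed x, y, z axes, in that order (R = Rz(yaw) Ry(pitch) Rx(roll)).
In Python, from cell import env gives the robot as it stands.
- The arm moves only by the tool jog_arm, never from a script. Its argument "motion" is a list that holds one entry, the list of rows, each a list of 7 numbers: the shift along the tool's x, y, z in units of 0.1 m (1.0 is 0.1 m), then the turn, a rotation vector about the tool's x, y, z in units of 180 degrees (1.0 is 180 degrees), then the closure, from 0 (fully open) to 1 (shut). A call has 1 to 5 rows; each row is the pose to reach, as a shift and turn from the pose commanded when the call began, along the tool's axes at that moment, turning the shorter way round; what a row does not reach only later rows make up. A row lasts 1/10 s, in which the tool goes at most 50 mm and 8.59 degrees, less where a joint would pass 70% of its speed; a pose out of reach is approached as far as the arm can. A call with a number of a shift or a turn outside -1 to 1 is refused whole. A call with a gripper value outside its range is refused whole. The fingers move at their own pace and stop on an object; "grip_force" is the grip in N (left out, the last holds). Time passes only in rows, so rows that repeat a pose let the fingers close. It gives the time, the measured TCP pose, the force, the opening and the grip force at its end, in the units of the state.
- env.get_obs(): the state, without advancing time (a new reading comes with each control period).
- env.read_camera(name): name is "scene" or "top" or "wrist"; returns (picture, depth): 384x512x3 uint8, red, green, blue; 384x512 float32, m along the optical axis (not along the pixel's ray), 0 where there is no reading.
- env.camera_info(name): a dict with "camera_matrix" (3x3 intrinsics, pixels), "origin" and "orientation" of the camera in the world; the wrist camera has in their place "mount" (4x4, takes a point from camera to tool coordinates, whose origin is the TCP and whose axes are the flange's). Camera axes: x right, y down, z forward; pixel columns grow to the right and rows downward; lengths in m; the calibration is good to about 2 mm. A picture is of the moment at which its call begins: read the wrist's pose just before it. camera_info takes no time and is no camera call.
- env.sign_off(): hands the job in; it is judged then, once.
The state is a dict: "time_s": time; "qpos": joint angles; "joint_velocities": joint speeds; "effort": joint torques, N m; "tool_pos": TCP position; "tool_rot": TCP orientation; "force": force on the tool from outside, world axes, zero at the start; "wrist_torque": the same for the moment, N m; "grip_width": finger opening in m; "grasp_force": force on a finger pad.
Only numpy, scipy, OpenCV 4.12 (cv2) and the standard library are available. Lean on these libraries where they do the work, as an engineer would, in place of code of your own. Each camera call takes 0.05 s, during which the arm holds its last target. There are 200 camera calls.

## Working session

There is one attempt and no reset: what is moved stays moved. The work goes in short steps, Python scripts to look and compute and a tool call to move; the robot and the scene stay as the last step left them, time stands still between calls to the robot, and variables do not carry over. Pictures are saved under pics/ and viewed, at most 10 in all, crops included, and the job is handed in when it is done.

Besides the shell and the picture viewer there is one more tool, called after ">>>" as name(argument=value, ...), one argument or row to a line, values as JSON. jog_arm: Moves the arm, as the interface text tells. Shifts and turns lie within -1 to 1; 1 stands for 0.1 m of shift or 180 degrees of turn. Its arguments: {"type":"object","properties":{"motion":{"type":"array","items":{"type":"array","items":{"type":"array","items":{"type":"number"}}}},"grip_force":{"type":"number"}},"required":["motion"]}

```bash
ls; mkdir -p pics; cat > h.py <<'E'
import numpy as np, cv2
from scipy.spatial.transform import Rotation as R
from cell import env
def grab(n):
    o=env.get_obs(); p,d=env.read_camera(n); return o,p,d
def rot(o):
    o=np.array(o,float)
    if o.shape==(3,3): return o
    return R.from_euler('xyz',o,degrees=True).as_matrix()
def campose(n,o=None):
    c=env.camera_info(n); K=np.array(c['camera_matrix'])
    if 'mount' in c:
        M=np.array(c['mount']); T=np.eye(4); T[:3,:3]=rot(o['tool_rot']); T[:3,3]=o['tool_pos']; T=T@M
        return K,T[:3,:3],T[:3,3]
    return K,rot(c['orientation']),np.array(c['origin'])
def cloud(n,d,o=None):
    K,Rm,t=campose(n,o); v,u=np.mgrid[:d.shape[0],:d.shape[1]]
    r=np.stack([(u-K[0,2])/K[0,0],(v-K[1,2])/K[1,1],np.ones(d.shape)],-1)*d[...,None]
    P=r@Rm.T+t; P[d<=0]=np.nan; return P
def onplane(n,u,v,z,o=None):
    K,Rm,t=campose(n,o); r=Rm@np.array([(u-K[0,2])/K[0,0],(v-K[1,2])/K[1,1],1]); return t+r*(z-t[2])/r[2]
E
python3 - <<'E'
from h import *
for n in('scene','top','wrist'):
    print(n,env.camera_info(n))
o,p,d=grab('scene'); cv2.imwrite('pics/scene.png',p[...,::-1]); np.save('scene_d.npy',d)
o,q,d2=grab('top'); cv2.imwrite('pics/top.png',q[...,::-1]); np.save('top_d.npy',d2)
print(o)
cv2.imwrite('pics/both.png',cv2.resize(np.vstack([p,q])[...,::-1],None,fx=.78,fy=.78))
E
```

```text
pics
scene {'camera_matrix': array([[408.16969123,   0.        , 252.18881713],
       [  0.        , 408.16969123, 189.37530095],
       [  0.        ,   0.        ,   1.        ]]), 'origin': array([0.17585941, 0.4724799 , 0.97163861]), 'orientation': array([-139.73656878,    0.47882581, -146.9568942 ])}
top {'camera_matrix': array([[453.63928698,   0.        , 252.40056478],
       [  0.        , 453.63928698, 189.89692234],
       [  0.        ,   0.        ,   1.        ]]), 'origin': array([ 0.41839898, -0.10437346,  1.44105023]), 'orientation': array([-174.38123707,    0.41797198,  -88.78933094])}
wrist {'camera_matrix': array([[330.36902577,   0.        , 259.65880346],
       [  0.        , 330.36902577, 188.92203667],
       [  0.        ,   0.        ,   1.        ]]), 'mount': array([[-1.16518455e-04, -9.61344687e-01, -2.75347743e-01,
         7.46265157e-02],
       [ 9.99999960e-01, -4.07350535e-05, -2.80946641e-04,
        -2.03751817e-04],
       [ 2.58870255e-04, -2.75347765e-01,  9.61344653e-01,
        -1.47737922e-01],
       [ 0.00000000e+00,  0.00000000e+00,  0.00000000e+00,
         1.00000000e+00]])}
{'time_s': 0.05, 'qpos': array([66.81230033, 18.43836764, -4.01404242, 83.17329641,  1.29550839,
       78.54100843, -3.2596088 ]), 'joint_velocities': array([-0.03113848, -0.04841662, -0.01734644, -0.06748318, -0.02438185,
       -0.04987509,  0.00279479]), 'effort': array([ 3.67177508e-04, -4.92995381e+01, -4.05785199e-01, -3.13705802e+01,
       -6.41360669e-02,  3.97934834e-02,  2.06892918e-05]), 'tool_pos': array([ 0.26406046, -0.59338182,  0.2354832 ]), 'tool_rot': array([-1.79892590e+02,  6.66908938e-03,  2.39964996e+01]), 'force': array([-0.07626194,  0.55210166,  0.24624843]), 'wrist_torque': array([ 0.01431978, -0.03259943, -0.00264143]), 'grasp_force': 0.0, 'grip_width': 0.08690060138065168}
```

View pics/both.png

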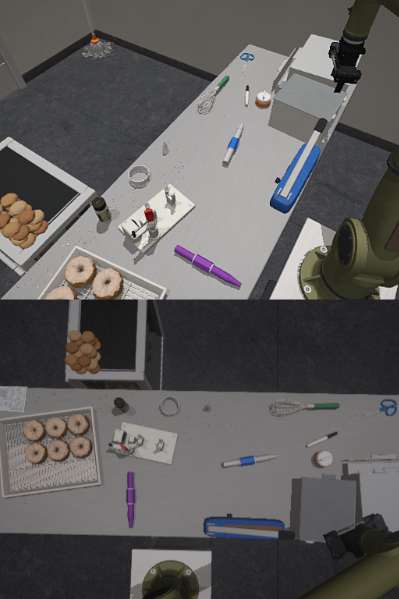

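The shrunken views (scene above, top below; full pixel = shown / 0.78, the top view starting at row 300) show two spout-shaped things:
- Silvery tube with a blue grip: scene (299,186), top (320,207).
- Purple spout: scene (265,340), top (168,257).

The pen at top (412,179) and the whisk are not spout-shaped. I choose the silvery one with the blue grip and will check it in a close crop along with the stand.

```bash
python3 - <<'E'
from h import *
s=cv2.imread('pics/scene.png'); t=cv2.imread('pics/top.png')
a=cv2.resize(s[215:345,140:270],(400,400),interpolation=cv2.INTER_CUBIC)
b=cv2.resize(t[145:235,130:240],(400,327),interpolation=cv2.INTER_CUBIC)
c=cv2.resize(t[180:230,270:370],(400,200),interpolation=cv2.INTER_CUBIC)
e=cv2.resize(s[140:230,260:350],(398,398)[:2],interpolation=cv2.INTER_CUBIC)
im=np.zeros((600,800,3),np.uint8); im[:400,:400]=a; im[:327,400:]=b; im[400:,:400]=c; im[327:,400:673]=cv2.resize(e,(273,273))
cv2.imwrite('pics/crop.png',im)
# point data
dT=np.load('top_d.npy'); P=cloud('top',dT); 
dS=np.load('scene_d.npy'); Q=cloud('scene',dS)
hsv=cv2.cvtColor(t,cv2.COLOR_BGR2HSV); hs=cv2.cvtColor(s,cv2.COLOR_BGR2HSV)
for nm,img,pt,roi in(('top',hsv,P,(slice(180,230),slice(270,370))),('scene',hs,Q,(slice(140,230),slice(260,350)))):
    m=(img[roi][...,0]>95)&(img[roi][...,0]<125)&(img[roi][...,1]>120)
    x=pt[roi]; g=x[m]; g=g[np.isfinite(g[:,0])]
    print(nm,'blue',m.sum(),np.median(g,0),g.min(0),g.max(0))
    z=x[...,2]; c=g.mean(0); mm=(z>0.010)&(z<0.045)&(np.hypot(x[...,0]-c[0],x[...,1]-c[1])<.16)
    h=x[mm]; mu=h.mean(0); _,_,V=np.linalg.svd(h[:,:2]-mu[:2],full_matrices=False); pr=(h[:,:2]-c[:2])@V[0]
    print('tube',mm.sum(),mu,V[0],np.degrees(np.arctan2(V[0][1],V[0][0])),np.percentile(pr,[0,1,99,100]), h[:,2].max())
    # width along axis
    pe=(h[:,:2]-c[:2])@V[1]
    for k in np.arange(-.13,.14,.02):
        w=abs(pr-k)<.01
        if w.sum()>3: print('  %.2f %d %.4f %.4f'%(k,w.sum(),np.ptp(pe[w]),np.median(pe[w])))
E
```

```text
top blue 169 [ 0.51026272 -0.29256986  0.02836268] [ 0.49186878 -0.3190562   0.00937947] [ 0.52744261 -0.26516237  0.03761072]
tube 577 [ 0.51276503 -0.30056067  0.02500837] [ 0.18800478 -0.98216811] -79.16363188376013 [-0.09568493 -0.09339815  0.12111144  0.12669697] 0.037610717093239154
  -0.09 40 0.0233 0.0021
  -0.07 47 0.0230 0.0020
  -0.05 49 0.0231 0.0016
  -0.03 59 0.0322 0.0023
  -0.01 72 0.0340 0.0015
  0.01 70 0.0819 0.0009
  0.03 58 0.0326 0.0014
  0.05 47 0.0236 0.0016
  0.07 49 0.0239 0.0018
  0.09 47 0.0237 0.0010
  0.11 31 0.0167 0.0025
  0.13 8 0.0099 0.0019
scene blue 144 [ 0.50910359 -0.29217556  0.02920055] [ 4.90790497e-01 -3.39576958e-01 -4.18921603e-04] [ 0.53855759 -0.26586385  0.03676294]
tube 459 [ 0.50888759 -0.28777365  0.02486546] [-0.18780197  0.98220691] 100.82453740475505 [-0.12700298 -0.11998296  0.09624179  0.09741249] 0.03676293710691336
  -0.13 5 0.0096 0.0026
  -0.11 14 0.0137 -0.0004
  -0.09 28 0.0217 0.0002
  -0.07 36 0.0241 -0.0002
  -0.05 32 0.0215 -0.0004
  -0.03 36 0.0323 -0.0019
  -0.01 53 0.0332 -0.0009
  0.01 59 0.0348 -0.0008
  0.03 57 0.0330 -0.0009
  0.05 40 0.0215 -0.0006
  0.07 42 0.0227 0.0003
  0.09 57 0.0232 0.0001
```

View pics/crop.png

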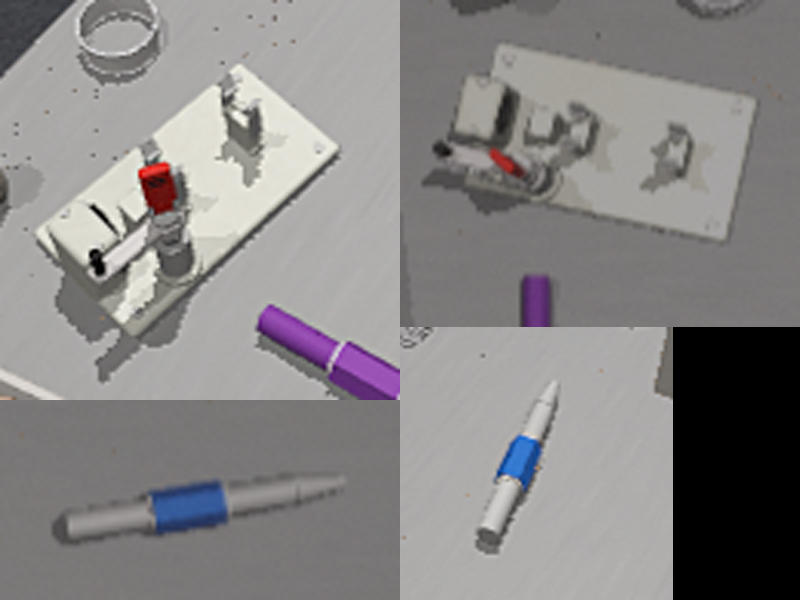

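The crop confirms it: steel tube, blue hex grip, and the thin nozzle to the right in top (pixel about (356,205)), i.e. towards world -y. The stand shows its outlet block at the left (top (150,175)), the red lever at (157,190) and the black pin at (142,186). I measure the stand from the saved data.

```bash
python3 - <<'E'
from h import *
PT=cloud('top',np.load('top_d.npy'))[140:240,120:245]; PS=cloud('scene',np.load('scene_d.npy'))[205:355,130:280]
ct=cv2.imread('pics/top.png')[140:240,120:245]; cs=cv2.imread('pics/scene.png')[205:355,130:280]
for nm,P,im in(('top',PT,ct),('scene',PS,cs)):
    z=P[...,2]; h=cv2.cvtColor(im,cv2.COLOR_BGR2HSV)
    print(nm,'table z',np.nanmedian(z[abs(z)<.008]))
    m=((z>.0085)&(z<.022)).astype(np.uint8); n,l,st,_=cv2.connectedComponentsWithStats(m); k=1+np.argmax(st[1:,4])
    g=P[l==k][:,:2].astype(np.float32); r=cv2.minAreaRect(g*1000); print('plate',r, np.median(P[l==k][:,2]))
    w=r[1]; 
    b=cv2.boxPoints(r); e=[b[1]-b[0],b[2]-b[1]]; e=max(e,key=np.linalg.norm); e/=np.linalg.norm(e); e=e*np.sign(e[1]); print('x axis',e,np.degrees(np.arctan2(e[1],e[0])))
    C=np.array(r[0])/1000; f=np.array([-e[1],e[0]])
    hi=P[(z>.03)&(z<.2)&(abs((P[...,:2]-C)@e)<.13)&(abs((P[...,:2]-C)@f)<.085)]
    L=np.c_[(hi[:,:2]-C)@e,(hi[:,:2]-C)@f,hi[:,2]]*1000
    bt=L[(L[:,2]>78)&(L[:,2]<90)&(L[:,0]>50)]; print('block-ish',len(bt),np.percentile(bt,[2,50,98],axis=0).round(1))
    cl=L[(L[:,2]>66)&(L[:,2]<98)&(L[:,0]<60)]
    for lo,hi_ in((-100,-20),(-20,60)):
        c=cl[(cl[:,0]>lo)&(cl[:,0]<hi_)]
        if len(c): print('clip',len(c),np.percentile(c,[2,50,98],axis=0).round(1))
    red=((h[...,0]<8)|(h[...,0]>172))&(h[...,1]>140)&(z>.09); q=P[red]; print('red',len(q),np.percentile(q,[2,50,98],axis=0).round(4))
    dk=(h[...,2]<60)&(z>.085)&(z<.14); q=P[dk]; print('pin',len(q),np.percentile(q,[2,50,98],axis=0).round(4) if len(q) else '')
E
```

```text
top table z 0.0007072229621234438
plate ((574.858642578125, 116.688720703125), (237.95140075683594, 132.97311401367188), 78.9848403930664) 0.014804478953157618
x axis [0.1910688 0.9815766] 78.98483
block-ish 198 [[ 79.6 -24.7  78.8]
 [ 97.7  -0.3  84.5]
 [116.5  23.3  89.4]]
clip 43 [[-72.4 -21.1  72.6]
 [-66.2  -9.9  87.7]
 [-59.4  18.3  96.7]]
clip 52 [[ 11.8 -21.2  66.8]
 [ 19.8  11.5  87.4]
 [ 48.1  55.7  97.3]]
red 28 [[0.5327 0.1653 0.1279]
 [0.5402 0.1728 0.1706]
 [0.5486 0.1852 0.1758]]
pin 16 [[0.5377 0.1771 0.0859]
 [0.5545 0.2328 0.111 ]
 [0.596  0.2378 0.1301]]
scene table z 0.00023354360266669705
plate ((574.7711791992188, 116.0777359008789), (236.38128662109375, 131.89834594726562), 79.72688293457031) 0.014387084028930963
x axis [0.17834082 0.9839688 ] 79.72686
block-ish 320 [[ 61.9 -24.5  78.5]
 [101.    1.1  84. ]
 [119.6  52.9  88.4]]
clip 74 [[-70.4 -19.4  67.1]
 [-62.9  -8.9  82.8]
 [-56.1  19.3  94.8]]
clip 88 [[ 13.3 -20.   66.6]
 [ 21.5  11.   86.1]
 [ 58.1  57.4  96.7]]
red 140 [[0.532  0.1698 0.1124]
 [0.5388 0.1789 0.1509]
 [0.5486 0.1869 0.1715]]
pin 100 [[0.5444 0.1973 0.0867]
 [0.7011 0.215  0.1041]
 [0.7198 0.2411 0.1263]]
```

```bash
cat >> h.py <<'E'
def Rd(yaw,pitch=0): return R.from_euler('xyz',[180,pitch,yaw],degrees=True)
def plan(wps,start=None):
    o=env.get_obs(); 
    p=np.array(start[:3] if start else o['tool_pos']); r=Rd(start[3]) if start else Rd(o['tool_rot'][2])
    for w in wps:
        q=Rd(w[3]); s=r.inv().apply(np.array(w[:3])-p)/.1; t=(r.inv()*q).as_rotvec()/np.pi
        n=max(np.linalg.norm(s)*2, abs(t[2])*180/8.59)
        print(np.round(s,3).tolist(),np.round(t,4).tolist(),'rows>=%.1f'%n, '' if abs(s).max()<=1 else 'TOO FAR'); p=np.array(w[:3]); r=q
E
python3 - <<'E'
from h import *
o=env.get_obs(); a=np.r_[o['tool_pos'],o['tool_rot'][2]]; b=np.array([.510,-.2925,.16,100.8])
plan([a+(b-a)*k for k in(.25,.5,.75,1)])
E
```

```text
[0.868, -0.437, 0.189] [0.0, 0.0, -0.1067] rows>=2.2 
[0.963, -0.128, 0.189] [0.0, 0.0, -0.1067] rows>=2.2 
[0.952, 0.196, 0.189] [-0.0, 0.0, -0.1067] rows>=2.2 
[0.834, 0.498, 0.189] [0.0, 0.0, -0.1067] rows>=2.2
```

>>> jog_arm(
  motion=[
    [[0.868, -0.437, 0.19, 0, 0, -0.1067, 0], [0.868, -0.437, 0.19, 0, 0, -0.1067, 0], [0.868, -0.437, 0.19, 0, 0, -0.1067, 0]],
  ],
)

```text
time_s: 0.4
tool_pos: [0.3326, -0.5109, 0.2158]
tool_rot: [-179.8, -0.3, 44.1]
force: [-0.8, -0.4, 0.1]
grip_width: 0.0871
grasp_force: 0.0
```

>>> jog_arm(
  motion=[
    [[0.963, -0.128, 0.19, 0, 0, -0.1067, 0], [0.963, -0.128, 0.19, 0, 0, -0.1067, 0], [0.963, -0.128, 0.19, 0, 0, -0.1067, 0]],
  ],
)

```text
time_s: 0.7
tool_pos: [0.3931, -0.4351, 0.1969]
tool_rot: [-179.9, -0.3, 63.3]
force: [0.7, 0.6, 1.1]
grip_width: 0.087
grasp_force: 0.0
```

>>> jog_arm(
  motion=[
    [[0.952, 0.196, 0.19, 0, 0, -0.1067, 0], [0.952, 0.196, 0.19, 0, 0, -0.1067, 0], [0.952, 0.196, 0.19, 0, 0, -0.1067, 0]],
  ],
)

```text
time_s: 1.0
tool_pos: [0.4537, -0.3595, 0.1781]
tool_rot: [180.0, -0.3, 82.5]
force: [-0.1, 0.1, 0.0]
grip_width: 0.0871
grasp_force: 0.0
```

>>> jog_arm(
  motion=[
    [[0.834, 0.498, 0.19, 0, 0, -0.1067, 0], [0.834, 0.498, 0.19, 0, 0, -0.1067, 0], [0.834, 0.498, 0.19, 0, 0, -0.1067, 0], [0.834, 0.498, 0.19, 0, 0, -0.1067, 0], [0.834, 0.498, 0.19, 0, 0, -0.1067, 0]],
  ],
)

```text
time_s: 1.5
tool_pos: [0.5093, -0.294, 0.1603]
tool_rot: [-179.9, 0.0, 100.7]
force: [-0.3, -0.3, -0.1]
grip_width: 0.087
grasp_force: 0.0
```

```bash
python3 - <<'E'
from h import *
o,p,d=grab('wrist'); cv2.imwrite('pics/w1.png',p[...,::-1]); print(o['time_s'],o['tool_pos'],o['tool_rot'],o['qpos'].round(1),o['force'])
P=cloud('wrist',d,o); hs=cv2.cvtColor(p,cv2.COLOR_RGB2HSV)
m=(hs[...,0]>95)&(hs[...,0]<125)&(hs[...,1]>120); m=cv2.morphologyEx(m.astype(np.uint8),cv2.MORPH_OPEN,np.ones((5,5)))
n,l,st,cc=cv2.connectedComponentsWithStats(m); k=1+np.argmax(st[1:,4]); print(st[k],cc[k])
# rays onto z=.03 top face / silhouette at z=.015
c=max(cv2.findContours((l==k).astype(np.uint8),0,2)[0],key=cv2.contourArea)
W=np.array([onplane('wrist',u,v,.018,o)[:2]*1000 for u,v in c[:,0]],np.float32); print(cv2.minAreaRect(W))
g=P[l==k]; print(np.nanmedian(g,0),np.nanpercentile(g[:,2],[5,50,95]))
z=P[...,2]; C=np.nanmedian(g,0)
mm=(z>.012)&(z<.045)&(np.hypot(P[...,0]-C[0],P[...,1]-C[1])<.14); h=P[mm]; mu=h.mean(0);_,_,V=np.linalg.svd(h[:,:2]-mu[:2],full_matrices=False);pr=(h[:,:2]-C[:2])@V[0]
print(V[0],np.degrees(np.arctan2(V[0][1],V[0][0])),np.percentile(pr,[0,1,99,100]))
pe=(h[:,:2]-C[:2])@V[1]
for k in np.arange(-.12,.13,.02):
    w=abs(pr-k)<.01
    if w.sum()>20: print('%.2f %.4f %.4f'%(k,pe[w].min(),pe[w].max()))
E
```

```text
1.5 [ 0.50933773 -0.29395643  0.16025685] [-1.79936800e+02  2.16743324e-02  1.00675669e+02] [ 49.   15.5 -25.3  97.1   7.1  69.   32.6] [-0.3272671  -0.28752325 -0.08469914]
[ 243  153   38   63 2266] [261.3733451  183.29082083]
((510.5858459472656, -297.410888671875), (33.57107925415039, 58.76349639892578), 9.874868392944336)
[ 0.50987714 -0.29372187  0.02866404] [0.01650001 0.02866404 0.03035007]
[ 0.18508266 -0.98272296] -79.3340482877448 [-0.09620201 -0.0942536   0.11939194  0.12639761]
-0.10 -0.0112 0.0123
-0.08 -0.0115 0.0123
-0.06 -0.0118 0.0118
-0.04 -0.0111 0.0120
-0.02 -0.0168 0.0175
0.00 -0.0172 0.0170
0.02 -0.0165 0.0173
0.04 -0.0126 0.0133
0.06 -0.0113 0.0120
0.08 -0.0115 0.0120
0.12 -0.0068 0.0063
```

>>> jog_arm(
  motion=[
    [[0, 0.006, 0.4, 0, 0, 0, 0.2], [0, 0.006, 0.8, 0, 0, 0, 0.3], [0, 0.006, 0.8, 0, 0, 0, 0.3]],
  ],
)

```text
time_s: 1.85
tool_pos: [0.5058, -0.2924, 0.0754]
tool_rot: [-179.5, -0.4, 100.6]
force: [-0.5, 0.2, -0.4]
grip_width: 0.0704
grasp_force: 0.0
```

>>> jog_arm(
  motion=[
    [[0, 0, 0.3, 0, 0, 0, 0.3], [0, 0, 0.55, 0, 0, 0, 0.3], [0, 0, 0.62, 0, 0, 0, 0.3], [0, 0, 0.62, 0, 0, 0, 0.3], [0, 0, 0.62, 0, 0, 0, 0.3]],
  ],
)

```text
time_s: 2.35
tool_pos: [0.5118, -0.2937, 0.0205]
tool_rot: [179.9, 0.1, 100.8]
force: [-0.0, 0.6, 0.5]
grip_width: 0.0611
grasp_force: 0.0
```

>>> jog_arm(
  motion=[
    [[0, 0, 0, 0, 0, 0, 1], [0, 0, 0, 0, 0, 0, 1], [0, 0, 0, 0, 0, 0, 1], [0, 0, 0, 0, 0, 0, 1], [0, 0, 0, 0, 0, 0, 1]],
  ],
  grip_force=45,
)

```text
time_s: 2.85
tool_pos: [0.5108, -0.2928, 0.0189]
tool_rot: [-180.0, 0.0, 100.8]
force: [-0.2, -0.6, 2.7]
grip_width: 0.0326
grasp_force: 45.0
```

```bash
python3 - <<'E'
from h import *
a=np.array([.5108,-.2928,.109,100.8]); b=np.array([.6355,.0606,.22,79.3])
plan([a+(b-a)*k for k in(.25,.5,.75,1)],list(a))
E
```

```text
[0.809, 0.472, -0.278] [-0.0, -0.0, 0.0299] rows>=2.0 
[0.85, 0.394, -0.277] [0.0, -0.0, 0.0299] rows>=2.0 
[0.883, 0.313, -0.277] [0.0, -0.0, 0.0299] rows>=2.0 
[0.909, 0.228, -0.277] [-0.0, -0.0, 0.0299] rows>=2.0
```

>>> jog_arm(
  motion=[
    [[0, 0, -0.1, 0, 0, 0, 1], [0, 0, -0.4, 0, 0, 0, 1], [0, 0, -0.9, 0, 0, 0, 1], [0, 0, -0.9, 0, 0, 0, 1], [0, 0, -0.9, 0, 0, 0, 1]],
  ],
)

```text
time_s: 3.35
tool_pos: [0.5114, -0.293, 0.11]
tool_rot: [179.9, 0.1, 100.8]
force: [0.2, 0.1, -3.3]
grip_width: 0.0324
grasp_force: 45.0
```

Lifted (a steady 0.25 kg on the wrist). Carrying at a gentle pace.

>>> jog_arm(
  motion=[
    [[0.27, 0.157, -0.1, 0, 0, 0.01, 1], [0.54, 0.315, -0.19, 0, 0, 0.02, 1], [0.809, 0.472, -0.278, 0, 0, 0.03, 1], [0.809, 0.472, -0.278, 0, 0, 0.03, 1]],
  ],
)

```text
time_s: 3.75
tool_pos: [0.5435, -0.1974, 0.1359]
tool_rot: [180.0, -0.2, 95.9]
force: [0.6, 1.5, -3.3]
grip_width: 0.0324
grasp_force: 45.0
```

>>> jog_arm(
  motion=[
    [[0.28, 0.131, -0.1, 0, 0, 0.01, 1], [0.57, 0.262, -0.19, 0, 0, 0.02, 1], [0.85, 0.394, -0.277, 0, 0, 0.03, 1], [0.85, 0.394, -0.277, 0, 0, 0.03, 1]],
  ],
)

```text
time_s: 4.15
tool_pos: [0.5742, -0.1093, 0.1637]
tool_rot: [180.0, -0.2, 90.5]
force: [0.4, -0.8, -2.9]
grip_width: 0.0328
grasp_force: 45.0
```

>>> jog_arm(
  motion=[
    [[0.29, 0.1, -0.1, 0, 0, 0.01, 1], [0.59, 0.21, -0.19, 0, 0, 0.02, 1], [0.883, 0.313, -0.277, 0, 0, 0.03, 1], [0.883, 0.313, -0.277, 0, 0, 0.03, 1]],
  ],
)

```text
time_s: 4.55
tool_pos: [0.6049, -0.0213, 0.1914]
tool_rot: [-180.0, -0.3, 85.1]
force: [0.6, 0.1, -3.4]
grip_width: 0.0324
grasp_force: 45.0
```

>>> jog_arm(
  motion=[
    [[0.3, 0.076, -0.1, 0, 0, 0.01, 1], [0.6, 0.15, -0.19, 0, 0, 0.02, 1], [0.909, 0.228, -0.277, 0, 0, 0.03, 1], [0.909, 0.228, -0.277, 0, 0, 0.03, 1], [0.909, 0.228, -0.277, 0, 0, 0.03, 1]],
  ],
)

```text
time_s: 5.05
tool_pos: [0.6348, 0.0608, 0.2176]
tool_rot: [-179.8, 0.1, 79.4]
force: [1.2, -1.1, -4.0]
grip_width: 0.0324
grasp_force: 45.0
```

```bash
python3 - <<'E'
from h import *
o,p,d=grab('wrist'); cv2.imwrite('pics/w2.png',p[...,::-1]); np.save('w2d.npy',d); print(o['time_s'],o['tool_pos'],o['tool_rot'],o['qpos'].round(1))
import pickle; pickle.dump({k:o[k] for k in('tool_pos','tool_rot')},open('w2o.pkl','wb'))
E
```

```text
5.05 [0.63477386 0.06079978 0.21757155] [-1.79830471e+02  6.46373709e-02  7.93610282e+01] [ 17.9  20.6 -32.9  85.4  11.3  77.5 -26.5]
```

View pics/w2.png

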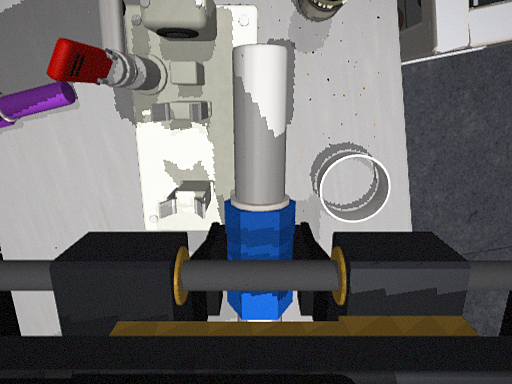

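The wrist view shows the spout held straight (tail end at (260,60)), the stand with clips at (180,110) and (185,203), the lever at (80,62), the outlet block at (175,15) and the ring cutter at (350,185). I measure the clips and the spout in hand.

```bash
python3 - <<'E'
from h import *
import pickle
o=pickle.load(open('w2o.pkl','rb')); d=np.load('w2d.npy'); p=cv2.imread('pics/w2.png'); P=cloud('wrist',d,o); z=P[...,2]
yaw=np.radians(79.3); e=np.array([np.cos(yaw),np.sin(yaw)]); f=np.array([-e[1],e[0]]); O=np.array([.5704,.0933])
L=np.stack([(P[...,:2]-O)@e,(P[...,:2]-O)@f,z],-1)*1000
print('table',np.nanmedian(z[abs(z)<.006])*1000,'plate',np.nanmedian(z[abs(z-.014)<.004])*1000)
pl=P[(abs(z-.014)<.004)][:,:2]*1000
for lo,hi in((-60,-25),(25,60)):
  for z0,z1 in((60,75),(75,82),(82,90),(90,97)):
    q=L[(L[...,0]>lo)&(L[...,0]<hi)&(abs(L[...,1])<30)&(L[...,2]>z0)&(L[...,2]<z1)]
    if len(q): print(lo,z0,len(q),'x',np.percentile(q[:,0],[2,50,98]).round(1),'y',np.percentile(q[:,1],[2,25,50,75,98]).round(1))
q=L[(L[...,0]>90)&(L[...,2]>80)&(L[...,2]<88)&(abs(L[...,1])<40)]; print('block',np.percentile(q,[1,50,99],axis=0).round(1))
h=cv2.cvtColor(p,cv2.COLOR_BGR2HSV); red=((h[...,0]<8)|(h[...,0]>172))&(h[...,1]>140)&(z>.09); q=L[red]; print('red',np.percentile(q,[2,50,98],axis=0).round(1))
# spout in tool frame
T=rot(o['tool_rot']); t=(P-np.array(o['tool_pos']))@T*1000
m=(abs(t[...,1])<25)&(abs(t[...,2])<25)&(t[...,0]>20)&(t[...,0]<110); q=t[m]
for k in range(15,110,10):
    w=q[abs(q[:,0]-k)<5]
    if len(w)>20: print(k,'y',np.percentile(w[:,1],[1,99]).round(1),'ztop',np.percentile(w[:,2],[1,5]).round(1))
print('tail',np.percentile(q[:,0],[99,99.8]))
E
```

```text
table -0.6877982368656832 plate 13.520226124269897
-60 60 80 x [-49.1 -38.1 -35.3] y [-17.4 -17.2 -17.   15.5  17.7]
-60 75 147 x [-49.1 -39.2 -35.5] y [-16.8 -10.2   9.2  10.9  16.8]
-60 82 197 x [-49.2 -42.  -35.5] y [-16.  -12.1  13.2  15.1  17.2]
-60 90 150 x [-49.4 -42.  -35.7] y [-19.7 -17.9  17.1  18.7  20.8]
25 60 46 x [34.7 41.9 47.9] y [-17.8 -17.6 -17.6 -17.5 -14. ]
25 75 134 x [34.9 41.5 48. ] y [-17.6  -9.7   9.   10.3  12.1]
25 82 240 x [34.5 41.4 48.2] y [-15.8 -12.3  12.9  15.   16.8]
25 90 182 x [34.6 41.4 48.3] y [-20.1 -18.5  16.9  18.3  20.4]
block [[102.2 -24.5  80.2]
 [114.6  -0.5  83.3]
 [124.2  35.   86.6]]
red [[-14.1 -89.7 114.3]
 [ 72.3  40.4 162.1]
 [ 83.6  49.  317.4]]
25 y [-17.5  15.8] ztop [-11.8 -11.2]
35 y [-12.3  10.7] ztop [-8.5 -8. ]
45 y [-12.6  11. ] ztop [-8.5 -7.9]
55 y [-12.4  10.7] ztop [-8.7 -8. ]
65 y [-12.6  11. ] ztop [-8.7 -8.1]
75 y [-12.4  10.8] ztop [-8.7 -8.1]
85 y [-12.6  11. ] ztop [-8.8 -8.2]
95 y [-12.5  10.8] ztop [-8.8 -8.1]
tail [93.79829586 94.48912004]
```

```bash
cat >> h.py <<'E'
YAW=79.3; _y=np.radians(YAW); E_=np.array([np.cos(_y),np.sin(_y)]); F_=np.array([-E_[1],E_[0]]); O_=np.array([.5704,.0933])-.0004*E_+.00035*F_
def S(x,y,z,yaw=YAW): return [*(O_+x/1000*E_+y/1000*F_),z/1000,yaw]   # stand mm -> world
def toS(p): d=np.array(p[:2])-O_; return np.array([d@E_,d@F_,p[2]])*1000
E
python3 - <<'E'
from h import *
print(toS(env.get_obs()['tool_pos']),S(1.8,-.8,150))
plan([S(1.8,-.8,190),S(1.8,-.8,120)])
E
```

```text
[-21.19039391 -69.92503211 217.47940175] [np.float64(0.5711021090199844), np.float64(0.09459210793823755), 0.15, 79.3]
[0.229, -0.692, 0.275] [0.0, 0.0, -0.0004] rows>=1.6 
[0.0, -0.0, 0.7] [0.0, 0.0, 0.0] rows>=1.4
```

>>> jog_arm(
  motion=[
    [[0.08, -0.23, 0.09, 0, 0, 0, 1], [0.15, -0.46, 0.18, 0, 0, 0, 1], [0.229, -0.692, 0.275, 0, 0, 0, 1], [0.229, -0.692, 0.275, 0, 0, 0, 1]],
  ],
)

```text
time_s: 5.5
tool_pos: [0.5675, 0.0962, 0.1894]
tool_rot: [-179.6, 0.1, 79.3]
force: [-0.5, -0.3, -2.7]
grip_width: 0.0327
grasp_force: 45.0
```

>>> jog_arm(
  motion=[
    [[0, 0, 0.25, 0, 0, 0, 1], [0, 0, 0.5, 0, 0, 0, 1], [0, 0, 0.7, 0, 0, 0, 1], [0, 0, 0.7, 0, 0, 0, 1], [0, 0, 0.7, 0, 0, 0, 1]],
  ],
  grip_force=55,
)

```text
time_s: 6.0
tool_pos: [0.572, 0.0945, 0.1217]
tool_rot: [-180.0, 0.0, 79.1]
force: [0.5, 0.0, -3.3]
grip_width: 0.0323
grasp_force: 55.0
```

```bash
python3 - <<'E'
from h import *
o=env.get_obs(); print(o['time_s'],toS(o['tool_pos']),o['tool_rot'],o['force'],o['grip_width'])
plan([S(1.8,-.8,100),S(1.8,-.8,73.5)])
E
```

```text
6.0 [  1.84525192  -1.74235114 121.7409798 ] [-1.79954822e+02  4.27923001e-02  7.91182287e+01] [ 0.54546222  0.01595459 -3.2823569 ] 0.032336358333788784
[-0.0, -0.009, 0.217] [0.0, 0.0, -0.001] rows>=0.4 
[0.0, -0.0, 0.265] [0.0, 0.0, 0.0] rows>=0.5
```

>>> jog_arm(
  motion=[
    [[0, -0.009, 0.08, 0, 0, 0, 1], [0, -0.009, 0.16, 0, 0, 0, 1], [0, -0.009, 0.22, 0, 0, 0, 1], [0, -0.009, 0.28, 0, 0, 0, 1], [0, -0.009, 0.28, 0, 0, 0, 1]],
  ],
)

```text
time_s: 6.5
tool_pos: [0.571, 0.0961, 0.0932]
tool_rot: [-180.0, 0.0, 79.2]
force: [0.6, -0.2, -3.6]
grip_width: 0.0322
grasp_force: 55.0
```

>>> jog_arm(
  motion=[
    [[0, 0, 0.04, 0, 0, 0, 1], [0, 0, 0.08, 0, 0, 0, 1], [0, 0, 0.12, 0, 0, 0, 1], [0, 0, 0.16, 0, 0, 0, 1], [0, 0, 0.2, 0, 0, 0, 1]],
  ],
)

```text
time_s: 7.0
tool_pos: [0.5715, 0.0965, 0.0741]
tool_rot: [179.9, -0.0, 79.2]
force: [1.8, 0.4, -3.6]
grip_width: 0.0322
grasp_force: 55.0
```

>>> jog_arm(
  motion=[
    [[0, 0, 0.02, 0, 0, 0, 1], [0, 0, 0.04, 0, 0, 0, 1], [0, 0, 0.05, 0, 0, 0, 1]],
  ],
)

```text
time_s: 7.3
tool_pos: [0.5716, 0.0965, 0.0734]
tool_rot: [179.9, 0.1, 79.2]
force: [-11.5, -3.1, 33.7]
grip_width: 0.0324
grasp_force: 55.0
```

```bash
python3 - <<'E'
from h import *
o=env.get_obs(); print(o['time_s'],toS(o['tool_pos']),o['tool_rot'],o['force'],o['grip_width'])
o,p,d=grab('wrist'); cv2.imwrite('pics/w3.png',p[...,::-1]); P=cloud('wrist',d,o)
L=np.stack([(P[...,:2]-O_)@E_,(P[...,:2]-O_)@F_,P[...,2]],-1)*1000
for k in range(20,105,6):
    w=L[(abs(L[...,0]-k)<3)&(abs(L[...,1])<3)]
    if len(w): print(k,np.percentile(w[:,2],[10,50,90]).round(1))
E
```

```text
7.3 [ 3.78203311 -0.95559485 73.37950365] [1.79936031e+02 9.66485525e-02 7.92225803e+01] [-11.49235158  -3.05001382  33.72914375] 0.03243036690424935
20 [83.5 84.3 84.9]
26 [ 84.4 158.1 170.2]
32 [ 84.1 165.4 173. ]
38 [ 80.6 143.5 145.9]
44 [80.2 80.9 81.7]
50 [80.3 81.1 81.8]
56 [80.2 80.9 81.8]
62 [80.  80.8 81.7]
68 [80.2 80.9 81.8]
74 [80.  81.  81.8]
80 [80.1 80.9 81.9]
86 [80.1 81.  81.9]
92 [80.1 81.1 81.8]
98 [79.7 80.8 81.6]
104 [63.3 80.6 86.4]
```

```bash
python3 - <<'E'
from h import *
o=env.get_obs(); x,y,z=toS(o['tool_pos'])
plan([S(x,y,z+100),S(x,y,z+130),S(-10,30,260)])
E
```

```text
[0.0, 0.0, -1.0] [-0.0, 0.0, -0.0004] rows>=2.0 
[0.0, 0.0, -0.3] [0.0, 0.0, 0.0] rows>=0.6 
[-0.137, -0.31, -0.565] [0.0, 0.0, 0.0] rows>=1.3
```

>>> jog_arm(
  motion=[
    [[0, 0, -0.04, 0, 0, 0, 1], [0, 0, -0.04, 0, 0, 0, 0.3], [0, 0, -0.04, 0, 0, 0, 0.3], [0, 0, -0.04, 0, 0, 0, 0.3]],
  ],
)

```text
time_s: 7.75
tool_pos: [0.5707, 0.096, 0.0723]
tool_rot: [-179.9, 0.0, 79.2]
force: [-0.0, 0.5, -0.2]
grip_width: 0.0488
grasp_force: 0.0
```

>>> jog_arm(
  motion=[
    [[0, 0, -0.3, 0, 0, 0, 0.3], [0, 0, -0.7, 0, 0, 0, 0.3], [0, 0, -1, 0, 0, 0, 0.3], [0, 0, -1, 0, 0, 0, 0.3]],
  ],
)

```text
time_s: 8.15
tool_pos: [0.5738, 0.097, 0.1774]
tool_rot: [179.6, -0.1, 79.2]
force: [0.3, -0.1, -0.2]
grip_width: 0.0605
grasp_force: 0.0
```

>>> jog_arm(
  motion=[
    [[-0.137, -0.31, -0.85, 0, 0, 0, 0.8], [-0.137, -0.31, -0.85, 0, 0, 0, 0.8], [-0.137, -0.31, -0.85, 0, 0, 0, 0.8], [-0.137, -0.31, -0.85, 0, 0, 0, 0.8]],
  ],
)

```text
time_s: 8.55
tool_pos: [0.5382, 0.0883, 0.258]
tool_rot: [179.9, 0.0, 79.2]
force: [-0.3, -1.4, -1.0]
grip_width: 0.0368
grasp_force: 0.0
```

```bash
python3 - <<'E'
from h import *
o,p,d=grab('wrist'); cv2.imwrite('pics/w4.png',p[...,::-1]); np.save('w4d.npy',d); print(o['time_s'],toS(o['tool_pos']),o['tool_rot'],o['qpos'].round(1),o['grip_width'])
import pickle; pickle.dump({k:o[k] for k in('tool_pos','tool_rot')},open('w4o.pkl','wb'))
P=cloud('wrist',d,o); L=np.stack([(P[...,:2]-O_)@E_,(P[...,:2]-O_)@F_,P[...,2]],-1)*1000
for k in list(range(-125,-30,8))+list(range(20,105,8)):
    w=L[(abs(L[...,0]-k)<3)&(abs(L[...,1])<3)&(L[...,2]<120)]
    if len(w): print(k,np.percentile(w[:,2],[10,50,90]).round(1))
q=L[(L[...,2]>62)&(L[...,2]<84)&(abs(L[...,1])<14)&(L[...,0]>-140)&(L[...,0]<104)]; print('spout ends',np.percentile(q[:,0],[.2,1,99,99.8]))
h=cv2.cvtColor(p,cv2.COLOR_RGB2HSV); red=((h[...,0]<8)|(h[...,0]>172))&(h[...,1]>140)&(L[...,2]>100)&(L[...,2]<180); q=L[red]; print('red',len(q),np.percentile(q,[2,50,98],axis=0).round(1))
t=L[red&(L[...,2]>162)]; r=cv2.minAreaRect(t[:,:2].astype(np.float32)); print('top face',len(t),r,t.mean(0))
dk=(h[...,2]<70)&(L[...,2]>100)&(L[...,2]<135)&(L[...,0]>60)&(L[...,0]<170); q=L[dk]; print('dark',len(q),np.percentile(q,[2,25,50,75,98],axis=0).round(1) if len(q) else '')
E
```

```text
8.55 [-10.48996119  30.3688757  258.01845751] [1.79925954e+02 2.56970732e-02 7.91943899e+01] [ 20.6   7.3 -35.5  95.3   4.4  78.7 -26.3] 0.036769860626063425
-109 [75.1 76.2 77.3]
-101 [76.5 77.7 78.9]
-93 [78.3 79.2 80.1]
-85 [79.2 80.1 81.3]
-77 [80.2 81.  81.9]
-69 [80.  80.8 81.9]
-61 [80.2 80.8 81.7]
-53 [80.  80.8 81.6]
-45 [80.2 81.1 81.7]
-37 [80.1 80.7 81.7]
20 [83.4 84.1 85. ]
28 [82.9 84.2 85.5]
36 [80.3 81.1 81.9]
44 [80.  80.9 81.8]
52 [80. 81. 82.]
60 [80.  81.  81.7]
68 [79.8 80.8 82.2]
76 [80.  81.  81.9]
84 [80.  80.8 81.6]
92 [80.  80.8 82.1]
100 [62.9 79.3 85.7]
spout ends [-110.68878435 -107.41249767  102.6351327   103.38027053]
red 520 [[  64.2 -123.4  104. ]
 [  75.    43.   168.7]
 [ 136.1   51.   170.3]]
top face 433 ((74.0994644165039, 44.03609085083008), (8.380023002624512, 23.243345260620117), 61.14494323730469) [ 74.23480985  43.85154008 168.75250577]
dark 813 [[ 124.9 -140.8  100.6]
 [ 129.7 -129.6  103.8]
 [ 132.5 -120.5  104.5]
 [ 135.3 -110.8  105.4]
 [ 138.3   45.   124.5]]
```

View pics/w4.png

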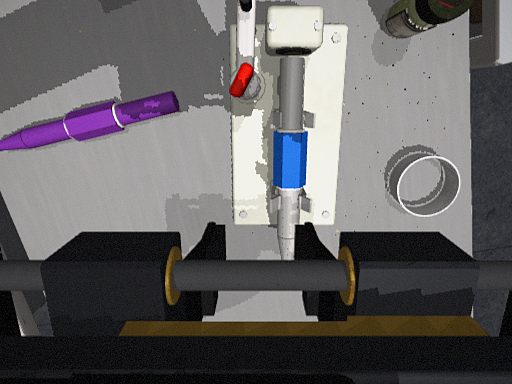

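The wrist view shows the spout level in both clips (tube top 81 mm along both ends) with its nozzle away from the outlet block. It also shows the lever at (243,80), the arm running up to the pin at (245,5), and jar and cutter undisturbed. Next comes the clamp arm: I cage the pin loosely between the fingers.

```bash
python3 - <<'E'
from h import *
import pickle
o=pickle.load(open('w4o.pkl','rb')); d=np.load('w4d.npy'); P=cloud('wrist',d,o); L=np.stack([(P[...,:2]-O_)@E_,(P[...,:2]-O_)@F_,P[...,2]],-1)*1000
q=L[(L[...,2]>112)&(L[...,2]<130)&(L[...,0]>110)&(L[...,0]<160)&(abs(L[...,1]-45)<20)]; print(len(q),np.percentile(q,[2,50,98],axis=0).round(1))
y=YAW-45; s=[*env.get_obs()['tool_pos'],79.2]
plan([S(65,38,225,YAW-22.5),S(137,45,200,y),S(137,45,122,y)],s)
E
```

```text
71 [[131.7  37.8 112.6]
 [132.7  42.  120.6]
 [135.1  46.2 125.3]]
[0.757, -0.073, 0.318] [0.0, -0.0, 0.1244] rows>=2.6 
[0.638, -0.34, 0.25] [0.0, -0.0, 0.125] rows>=2.6 
[0.0, -0.0, 0.78] [0.0, 0.0, 0.0] rows>=1.6
```

>>> jog_arm(
  motion=[
    [[0.757, -0.073, 0.318, 0, 0, 0.1244, 0.78], [0.757, -0.073, 0.318, 0, 0, 0.1244, 0.78], [0.757, -0.073, 0.318, 0, 0, 0.1244, 0.78], [0.757, -0.073, 0.318, 0, 0, 0.1244, 0.78]],
  ],
)

```text
time_s: 9.0
tool_pos: [0.5437, 0.1653, 0.2231]
tool_rot: [-179.8, 0.2, 57.0]
force: [0.4, -0.1, -0.1]
grip_width: 0.0194
grasp_force: 0.0
```

>>> jog_arm(
  motion=[
    [[0.643, -0.315, 0.25, 0, 0, 0.125, 0.78], [0.643, -0.315, 0.25, 0, 0, 0.125, 0.78], [0.643, -0.315, 0.25, 0, 0, 0.125, 0.78], [0.643, -0.315, 0.25, 0, 0, 0.125, 0.78], [0.643, -0.315, 0.25, 0, 0, 0.125, 0.78]],
  ],
)

```text
time_s: 9.5
tool_pos: [0.5542, 0.2337, 0.2004]
tool_rot: [180.0, 0.1, 34.5]
force: [0.0, -0.1, 0.8]
grip_width: 0.019
grasp_force: 0.0
```

```bash
python3 - <<'E'
from h import *
o,p,d=grab('wrist'); print(o['time_s'],toS(o['tool_pos']),o['tool_rot'],o['qpos'].round(1),o['grip_width'])
P=cloud('wrist',d,o); L=np.stack([(P[...,:2]-O_)@E_,(P[...,:2]-O_)@F_,P[...,2]],-1)*1000
m=(L[...,2]>112)&(L[...,2]<130)&(np.hypot(L[...,0]-136,L[...,1]-43)<20); q=L[m]; print(len(q),np.percentile(q,[2,50,98],axis=0).round(1) if len(q) else '')
cv2.imwrite('pics/w5.png',p[...,::-1])
y=YAW-45; plan([S(136.5,43,122,y)])
E
```

```text
9.5 [135.37534828  41.64164913 200.38734148] [1.79965412e+02 8.23462956e-02 3.44598342e+01] [  3.9  16.9 -35.2  92.1  10.1  74.2 -88.5] 0.019048419907875116
193 [[133.1  37.3 113.1]
 [138.   41.  123.9]
 [141.6  45.9 125.2]]
[-0.002, -0.019, 0.787] [-0.0, -0.0, 0.0005] rows>=1.6
```

>>> jog_arm(
  motion=[
    [[0.01, -0.013, 0.3, 0, 0, 0, 0.78], [0.01, -0.013, 0.6, 0, 0, 0, 0.78], [0.01, -0.013, 0.785, 0, 0, 0, 0.78], [0.01, -0.013, 0.785, 0, 0, 0, 0.78], [0.01, -0.013, 0.785, 0, 0, 0, 0.78]],
  ],
)

```text
time_s: 10.05
tool_pos: [0.5545, 0.2362, 0.1232]
tool_rot: [180.0, -0.0, 34.3]
force: [0.6, 0.5, 0.3]
grip_width: 0.0193
grasp_force: 0.0
```

```bash
python3 - <<'E'
from h import *
o=env.get_obs(); print(toS(o['tool_pos']),o['tool_rot'],o['force'])
r=Rd(o['tool_rot'][2]); 
for k in (18,36,54,72,90):
    a=np.radians(k); w=np.array(S(75+62*np.cos(a),45-62*np.sin(a),122)[:3]); print(k,(r.inv().apply(w-o['tool_pos'])/.1).round(3))
E
```

```text
[137.80940826  41.82451832 123.16015836] [ 1.79980369e+02 -1.56770648e-02  3.43208674e+01] [0.56118585 0.50373691 0.31248875]
18 [0.086 0.14  0.012]
36 [0.146 0.325 0.012]
54 [0.146 0.519 0.012]
72 [0.086 0.703 0.012]
90 [-0.028  0.86   0.012]
```

>>> jog_arm(
  motion=[
    [[0.086, 0.14, 0, 0, 0, 0, 0.78], [0.146, 0.325, 0, 0, 0, 0, 0.78], [0.146, 0.519, 0, 0, 0, 0, 0.78], [0.086, 0.703, 0, 0, 0, 0, 0.78], [-0.028, 0.86, 0, 0, 0, 0, 0.78]],
  ],
)

```text
time_s: 10.55
tool_pos: [0.603, 0.1629, 0.1239]
tool_rot: [179.9, -0.2, 34.3]
force: [0.5, 1.8, 0.1]
grip_width: 0.0191
grasp_force: 0.6
```

>>> jog_arm(
  motion=[
    [[-0.02, 0.03, 0, 0, 0, 0, 0.78], [-0.04, 0.05, 0, 0, 0, 0, 0.78], [-0.05, 0.06, 0, 0, 0, 0, 0.78]],
  ],
)

```text
time_s: 10.85
tool_pos: [0.5999, 0.1565, 0.1231]
tool_rot: [180.0, -0.0, 34.3]
force: [0.4, 0.3, 0.7]
grip_width: 0.0195
grasp_force: 0.0
```

```bash
python3 - <<'E'
from h import *
o=env.get_obs(); print(o['time_s'],toS(o['tool_pos']),o['tool_rot'],o['force'],o['grip_width'])
E
```

```text
10.85 [ 68.00224717 -17.58646122 123.08772618] [ 1.79960468e+02 -3.77202123e-02  3.43391696e+01] [0.41058776 0.31078827 0.74005009] 0.019482923912587158
```

>>> jog_arm(
  motion=[
    [[-0.015, 0.015, 0, 0, 0, 0, 0.78], [-0.03, 0.03, 0, 0, 0, 0, 0.78], [-0.03, 0.03, 0, 0, 0, 0, 0.78]],
  ],
)

```text
time_s: 11.15
tool_pos: [0.5984, 0.154, 0.1228]
tool_rot: [-179.9, -0.1, 34.4]
force: [1.1, 2.6, -0.6]
grip_width: 0.0192
grasp_force: 1.1
```

```bash
python3 - <<'E'
from h import *
o=env.get_obs(); print(o['time_s'],toS(o['tool_pos']),o['force'],o['grip_width'],o['grasp_force'])
E
```

```text
11.15 [ 65.23770782 -16.57322117 122.79387886] [ 1.06175351  2.64765559 -0.59474435] 0.019171312350178476 1.0653628036379814
```

>>> jog_arm(
  motion=[
    [[-0.02, 0.02, 0, 0, 0, 0, 0.78], [-0.03, 0.03, 0, 0, 0, 0, 0.78], [-0.03, 0.03, 0, 0, 0, 0, 0.78]],
  ],
)

```text
time_s: 11.45
tool_pos: [0.5974, 0.152, 0.1229]
tool_rot: [-179.8, -0.2, 34.5]
force: [-0.2, 7.3, -0.2]
grip_width: 0.0194
grasp_force: 2.9
```

```bash
python3 - <<'E'
from h import *
o=env.get_obs(); print(o['time_s'],toS(o['tool_pos']),o['force'],o['grip_width'],o['grasp_force'],o['qpos'].round(1))
x,y,z=toS(o['tool_pos']); plan([S(75-4.6+.5,-18-4.6+.5,z,YAW-45),S(70,-21,z+78,YAW-45)],)
E
```

```text
11.45 [ 63.08979169 -16.00937111 122.92061772] [-0.15653313  7.2692233  -0.24916347] 0.019393491585696428 2.9257652163505554 [  9.6  21.9 -32.3  95.1  12.3  66.4 -81.2]
[0.098, -0.012, -0.0] [0.0, -0.0, 0.001] rows>=0.2 
[-0.014, -0.001, -0.78] [0.0, 0.0, 0.0] rows>=1.6
```

>>> jog_arm(
  motion=[
    [[0.04, -0.03, 0, 0, 0, 0, 0.75], [0.04, -0.03, -0.3, 0, 0, 0, 0.75], [0.04, -0.03, -0.95, 0, 0, 0, 0.75], [0.04, -0.03, -0.95, 0, 0, 0, 0.75], [0.04, -0.03, -0.95, 0, 0, 0, 0.75]],
  ],
)

```text
time_s: 11.95
tool_pos: [0.6013, 0.1527, 0.2211]
tool_rot: [179.8, -0.3, 34.3]
force: [0.6, -0.2, 0.4]
grip_width: 0.0219
grasp_force: 0.0
```

```bash
python3 - <<'E'
from h import *
o,p,d=grab('wrist'); print(o['time_s'],toS(o['tool_pos']),o['tool_rot'],o['qpos'].round(1))
cv2.imwrite('pics/w6.png',p[...,::-1])
P=cloud('wrist',d,o); L=np.stack([(P[...,:2]-O_)@E_,(P[...,:2]-O_)@F_,P[...,2]],-1)*1000
m=(L[...,2]>112)&(L[...,2]<130)&(np.hypot(L[...,0]-75,L[...,1]+17)<15); q=L[m]; print('pin',len(q),np.percentile(q,[2,50,98],axis=0).round(1) if len(q) else '')
h=cv2.cvtColor(p,cv2.COLOR_RGB2HSV); red=((h[...,0]<8)|(h[...,0]>172))&(h[...,1]>140)&(L[...,2]>100)&(L[...,2]<180)&(abs(L[...,0]-75)<40); 
t=L[red&(L[...,2]>162)]; print('lever',red.sum(),len(t),cv2.minAreaRect(t[:,:2].astype(np.float32)) if len(t) else '')
a=L[(L[...,2]>88)&(L[...,2]<102)&(abs(L[...,0]-75)<25)&(L[...,1]>-30)&(L[...,1]<35)]; 
for y in range(-25,36,6):
    w=a[abs(a[:,1]-y)<3]
    if len(w)>5: print('arm y',y,np.percentile(w,[3,50,97],axis=0)[:,[0,2]].round(1).tolist())
E
```

```text
11.95 [ 64.53622948 -19.71533648 221.1054334 ] [179.78178606  -0.28135526  34.28411983] [ 10.1  17.9 -33.1  88.2  10.1  76.5 -79.8]
pin 160 [[ 70.6 -22.5 113.2]
 [ 75.5 -18.9 123.8]
 [ 79.4 -13.7 125.4]]
lever 38 0 
arm y -25 [[67.8, 89.8], [75.1, 95.3], [82.1, 99.6]]
arm y -19 [[67.1, 92.4], [79.4, 96.0], [82.6, 100.4]]
arm y -13 [[76.6, 92.5], [80.1, 95.9], [82.6, 97.6]]
arm y -7 [[68.3, 93.1], [77.5, 96.2], [82.5, 97.8]]
arm y -1 [[67.5, 92.2], [75.6, 96.2], [82.6, 97.5]]
arm y 5 [[67.7, 93.8], [75.3, 96.2], [82.6, 97.7]]
arm y 11 [[67.0, 93.4], [75.3, 96.3], [82.5, 97.6]]
arm y 17 [[67.5, 92.0], [75.4, 96.2], [82.7, 97.4]]
arm y 23 [[67.7, 90.8], [75.7, 96.2], [82.7, 97.4]]
arm y 29 [[67.9, 92.8], [75.6, 96.3], [82.7, 98.7]]
arm y 35 [[66.0, 88.8], [78.0, 97.7], [84.3, 101.5]]
```

View pics/w6.png

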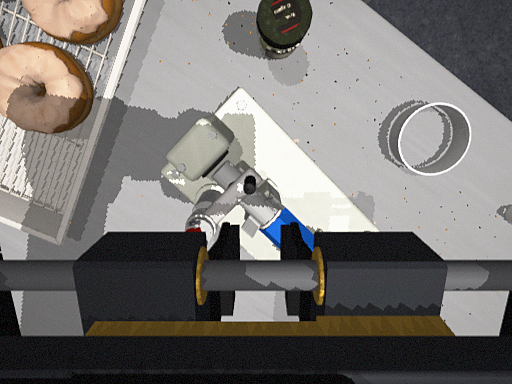

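The picture shows the arm lying straight across the tail (pin at (250,185); arm centre line at x = 75 mm along its whole length, so at its end stop), and the jar and cutter undisturbed. Next I turn the wrist back so that the full 155° clockwise turn fits in one grasp.

```bash
python3 - <<'E'
from h import *
plan([S(75,44.2,215,YAW-5)]+[S(75,44.2,215,YAW+k) for k in(34,73,112,151)]+[S(75,44.2,150,YAW+151)])
E
```

```text
[-0.366, -0.522, 0.036] [0.0, 0.0, -0.2223] rows>=4.7 
[0.0, 0.0, 0.0] [0.0, 0.0, -0.2167] rows>=4.5 
[0.0, 0.0, 0.0] [-0.0, 0.0, -0.2167] rows>=4.5 
[0.0, 0.0, 0.0] [0.0, 0.0, -0.2167] rows>=4.5 
[0.0, 0.0, 0.0] [0.0, 0.0, -0.2167] rows>=4.5 
[0.0, -0.0, 0.65] [0.0, 0.0, 0.0] rows>=1.3
```

>>> jog_arm(
  motion=[
    [[-0.12, -0.17, 0.036, 0, 0, -0.045, 0.3], [-0.24, -0.35, 0.036, 0, 0, -0.09, 0.3], [-0.366, -0.522, 0.036, 0, 0, -0.135, 0.3], [-0.366, -0.522, 0.036, 0, 0, -0.18, 0.3], [-0.366, -0.522, 0.036, 0, 0, -0.2223, 0.3]],
  ],
)

```text
time_s: 12.5
tool_pos: [0.5382, 0.1747, 0.2119]
tool_rot: [-179.9, 0.2, 74.7]
force: [0.4, 0.4, -0.2]
grip_width: 0.0534
grasp_force: 0.0
```

>>> jog_arm(
  motion=[
    [[0, 0, 0, 0, 0, -0.2167, 0.3], [0, 0, 0, 0, 0, -0.2167, 0.3], [0, 0, 0, 0, 0, -0.2167, 0.3], [0, 0, 0, 0, 0, -0.2167, 0.3], [0, 0, 0, 0, 0, -0.2167, 0.3]],
  ],
)

```text
time_s: 13.0
tool_pos: [0.5387, 0.1743, 0.2117]
tool_rot: [-179.8, 0.0, 113.6]
force: [0.3, 0.7, 0.4]
grip_width: 0.0606
grasp_force: 0.0
```

>>> jog_arm(
  motion=[
    [[0, 0, 0, 0, 0, -0.2167, 0.3], [0, 0, 0, 0, 0, -0.2167, 0.3], [0, 0, 0, 0, 0, -0.2167, 0.3], [0, 0, 0, 0, 0, -0.2167, 0.3], [0, 0, 0, 0, 0, -0.2167, 0.3]],
  ],
)

```text
time_s: 13.5
tool_pos: [0.5387, 0.1743, 0.2117]
tool_rot: [-179.8, -0.1, 152.6]
force: [0.3, -0.6, 0.5]
grip_width: 0.0609
grasp_force: 0.0
```

>>> jog_arm(
  motion=[
    [[0, 0, 0, 0, 0, -0.2167, 0.3], [0, 0, 0, 0, 0, -0.2167, 0.3], [0, 0, 0, 0, 0, -0.2167, 0.3], [0, 0, 0, 0, 0, -0.2167, 0.3], [0, 0, 0, 0, 0, -0.2167, 0.3]],
  ],
)

```text
time_s: 14.0
tool_pos: [0.5388, 0.1743, 0.2118]
tool_rot: [-180.0, -0.2, -168.4]
force: [-0.8, -0.0, -0.3]
grip_width: 0.0614
grasp_force: 0.0
```

>>> jog_arm(
  motion=[
    [[0, 0, 0, 0, 0, -0.2167, 0.3], [0, 0, 0, 0, 0, -0.2167, 0.3], [0, 0, 0, 0, 0, -0.2167, 0.3], [0, 0, 0, 0, 0, -0.2167, 0.3], [0, 0, 0, 0, 0, -0.2167, 0.3]],
  ],
)

```text
time_s: 14.5
tool_pos: [0.5388, 0.1743, 0.2118]
tool_rot: [179.9, -0.2, -129.4]
force: [-0.2, 0.2, 0.4]
grip_width: 0.0612
grasp_force: 0.0
```

```bash
python3 - <<'E'
from h import *
o,p,d=grab('wrist'); print(o['time_s'],toS(o['tool_pos']),o['tool_rot'],o['tool_rot'][2]-YAW,o['qpos'].round(1))
cv2.imwrite('pics/w7.png',p[...,::-1])
P=cloud('wrist',d,o); L=np.stack([(P[...,:2]-O_)@E_,(P[...,:2]-O_)@F_,P[...,2]],-1)*1000
h=cv2.cvtColor(p,cv2.COLOR_RGB2HSV); red=((h[...,0]<8)|(h[...,0]>172))&(h[...,1]>140)&(L[...,2]>100)&(L[...,2]<180)&(abs(L[...,0]-75)<40)&(abs(L[...,1]-45)<40)
t=L[red]; print(len(t), np.percentile(t,[2,50,98],axis=0).round(1) if len(t) else '')
if len(t)>20:
  print(cv2.minAreaRect(t[t[:,2]>160][:,:2].astype(np.float32)))
  for z in range(115,172,8):
    w=t[abs(t[:,2]-z)<4]
    if len(w)>5: print(z,len(w),w.mean(0).round(1),cv2.minAreaRect(w[:,:2].astype(np.float32)))
plan([S(75,44.2,150,YAW+151)])
E
```

```text
14.5 [ 74.15502293  45.75095202 211.80378105] [ 1.79901669e+02 -1.77075228e-01 -1.29370711e+02] -208.67071050075396 [ 31.9  19.  -62.8  95.5  17.3  76.4 106.8]
686 [[ 62.5  37.7 130.9]
 [ 68.8  46.8 168.3]
 [ 83.2  52.6 170.2]]
((73.37445831298828, 44.34851837158203), (8.738714218139648, 23.512866973876953), 61.27949905395508)
131 30 [ 64.   50.1 131. ] ((64.06095123291016, 49.975521087646484), (7.212918758392334, 1.6086467504501343), 58.9168701171875)
139 35 [ 63.9  50.1 139. ] ((63.92963409423828, 50.06446075439453), (7.006019592285156, 1.4732449054718018), 58.5338249206543)
147 43 [ 64.2  50.1 146.9] ((64.39794158935547, 50.09920120239258), (8.352335929870605, 2.5550343990325928), 50.05708694458008)
155 47 [ 64.2  50.1 155. ] ((64.51177215576172, 50.15528106689453), (8.189491271972656, 2.580263137817383), 45.16542053222656)
163 84 [ 67.5  49.  164.3] ((73.35404968261719, 44.723106384277344), (8.237032890319824, 23.09493064880371), 60.891998291015625)
171 446 [ 73.2  44.5 168.9] ((73.46875, 44.281532287597656), (8.676270484924316, 23.261457443237305), 61.51832580566406)
[-0.015, -0.009, 0.618] [0.0, -0.0, 0.0024] rows>=1.2
```

>>> jog_arm(
  motion=[
    [[-0.008, -0.012, 0.3, 0, 0, 0.002, 0.4], [-0.008, -0.012, 0.62, 0, 0, 0.002, 0.5], [-0.008, -0.012, 0.62, 0, 0, 0.002, 0.6], [-0.008, -0.012, 0.62, 0, 0, 0.002, 0.7], [-0.008, -0.012, 0.62, 0, 0, 0.002, 0.8]],
  ],
)

```text
time_s: 15.05
tool_pos: [0.5418, 0.1757, 0.1532]
tool_rot: [-180.0, 0.1, -130.0]
force: [0.5, 0.4, 0.3]
grip_width: 0.0288
grasp_force: 0.0
```

>>> jog_arm(
  motion=[
    [[0, 0, 0, 0, 0, 0, 1], [0, 0, 0, 0, 0, 0, 1], [0, 0, 0, 0, 0, 0, 1]],
  ],
  grip_force=25,
)

```text
time_s: 15.35
tool_pos: [0.5417, 0.1755, 0.1529]
tool_rot: [-179.9, 0.1, -130.0]
force: [0.4, -0.5, 2.0]
grip_width: 0.0088
grasp_force: 25.0
```

```bash
python3 - <<'E'
from h import *
o=env.get_obs(); print(o['time_s'],toS(o['tool_pos']),o['tool_rot'],o['tool_rot'][2]-YAW+360,o['qpos'].round(1),o['force'],o['wrist_torque'],o['grip_width'])
E
```

```text
15.35 [ 75.81867179  43.09347119 152.89911839] [-1.79929022e+02  5.64378471e-02 -1.29998078e+02] 150.70192175446016 [ 29.7  22.2 -60.8  99.4  20.6  70.4 103.8] [ 0.41762775 -0.48211784  1.97292118] [ 0.13846549 -0.04259747  0.06276806] 0.008762849689348233
```

>>> jog_arm(
  motion=[
    [[0, 0, 0.003, 0, 0, 0.045, 1], [0, 0, 0.005, 0, 0, 0.09, 1], [0, 0, 0.008, 0, 0, 0.135, 1], [0, 0, 0.01, 0, 0, 0.18, 1], [0, 0, 0.013, 0, 0, 0.225, 1]],
  ],
)

```text
time_s: 15.85
tool_pos: [0.5421, 0.1749, 0.1516]
tool_rot: [-179.9, 0.1, -170.8]
force: [-0.4, -1.5, 2.1]
grip_width: 0.0087
grasp_force: 25.0
```

```bash
python3 - <<'E'
from h import *
o=env.get_obs(); print(o['time_s'],toS(o['tool_pos']),o['tool_rot'],o['tool_rot'][2]-YAW+360,o['qpos'].round(1),o['force'],o['wrist_torque'],o['grip_width'])
E
```

```text
15.85 [ 75.30446951  42.62580293 151.63279035] [-1.79937435e+02  1.09586312e-01 -1.70849179e+02] 109.85082136320767 [ 24.1  19.3 -52.9  99.7  16.5  69.2  66. ] [-0.36599345 -1.51907976  2.09011814] [-0.22124791 -0.27133679  0.03195814] 0.008662412557641368
```

>>> jog_arm(
  motion=[
    [[0, 0, 0.003, 0, 0, 0.045, 1], [0, 0, 0.005, 0, 0, 0.09, 1], [0, 0, 0.008, 0, 0, 0.135, 1], [0, 0, 0.01, 0, 0, 0.18, 1], [0, 0, 0.013, 0, 0, 0.225, 1]],
  ],
)

```text
time_s: 16.35
tool_pos: [0.542, 0.1742, 0.1503]
tool_rot: [-180.0, 0.1, 148.6]
force: [-0.1, -2.3, 3.2]
grip_width: 0.0086
grasp_force: 25.0
```

>>> jog_arm(
  motion=[
    [[0, 0, 0.003, 0, 0, 0.045, 1], [0, 0, 0.005, 0, 0, 0.09, 1], [0, 0, 0.008, 0, 0, 0.135, 1], [0, 0, 0.01, 0, 0, 0.18, 1], [0, 0, 0.013, 0, 0, 0.225, 1]],
  ],
)

```text
time_s: 16.85
tool_pos: [0.5414, 0.1738, 0.149]
tool_rot: [-180.0, 0.2, 108.1]
force: [-1.2, -2.6, 4.7]
grip_width: 0.0088
grasp_force: 25.0
```

```bash
python3 - <<'E'
from h import *
o=env.get_obs(); print(o['time_s'],toS(o['tool_pos']),o['tool_rot'],o['tool_rot'][2]-YAW,o['qpos'].round(1),o['force'],o['wrist_torque'],o['grip_width'])
E
```

```text
16.85 [ 74.09840698  43.07890288 148.97584804] [-1.79966636e+02  1.54123852e-01  1.08131647e+02] 28.831646698896677 [ 13.8  16.  -39.7 100.1  11.1  67.9 -10.9] [-1.17633345 -2.55251076  4.65119757] [-0.8184156   0.26312716  0.08823218] 0.008785847414869397
```

>>> jog_arm(
  motion=[
    [[0, 0, 0.003, 0, 0, 0.04, 1], [0, 0, 0.005, 0, 0, 0.08, 1], [0, 0, 0.008, 0, 0, 0.12, 1], [0, 0, 0.01, 0, 0, 0.15, 1], [0, 0, 0.011, 0, 0, 0.175, 1]],
  ],
)

```text
time_s: 17.35
tool_pos: [0.5409, 0.1739, 0.148]
tool_rot: [180.0, 0.2, 76.8]
force: [-3.0, -3.9, 5.9]
grip_width: 0.0087
grasp_force: 25.0
```

```bash
python3 - <<'E'
from h import *
o=env.get_obs(); print(o['time_s'],toS(o['tool_pos']),o['tool_rot'],o['tool_rot'][2]-YAW,o['qpos'].round(1),o['force'],o['wrist_torque'],o['grip_width'])
E
```

```text
17.35 [ 74.12382301  43.6002622  147.97073783] [1.79997552e+02 1.70645381e-01 7.67837810e+01] -2.5162190001668137 [ 10.2  15.2 -35.4 100.3   9.6  67.6 -41.2] [-2.98881652 -3.92400956  5.94895859] [-0.75058477  0.5559641   0.29855631] 0.008690186701925931
```

>>> jog_arm(
  motion=[
    [[0, 0, 0, 0, 0, 0.01, 1], [0, 0, 0, 0, 0, 0.02, 1], [0, 0, 0, 0, 0, 0.02, 1]],
  ],
)

```text
time_s: 17.65
tool_pos: [0.5409, 0.1741, 0.148]
tool_rot: [180.0, 0.2, 73.4]
force: [-2.6, -3.9, 5.8]
grip_width: 0.0095
grasp_force: 25.0
```

```bash
python3 - <<'E'
from h import *
o=env.get_obs(); print(o['time_s'],toS(o['tool_pos']),o['tool_rot'],o['tool_rot'][2]-YAW,o['qpos'].round(1),o['force'],o['wrist_torque'],o['grip_width'])
E
```

```text
17.65 [ 74.29105699  43.58361898 148.02818483] [1.79961992e+02 1.76516611e-01 7.34386080e+01] -5.861391981110117 [  9.8  15.1 -34.9 100.4   9.5  67.5 -44.4] [-2.58097761 -3.86726883  5.78720154] [-0.85152367  0.58341788  0.5748928 ] 0.009542546033652306
```

The yaw torque rose from about 0.09 to 0.57 N m after 157° of turn, so the bolt is snug. I open the fingers and test gently to which side the lever folds.

>>> jog_arm(
  motion=[
    [[0, 0, 0, 0, 0, 0, 0.3], [0, 0, 0, 0, 0, 0, 0.3], [0, 0, 0, 0, 0, 0, 0.3], [0, 0, 0, 0, 0, 0, 0.3]],
  ],
)

```text
time_s: 18.05
tool_pos: [0.5411, 0.1755, 0.1469]
tool_rot: [-180.0, -0.0, 73.4]
force: [-0.6, -0.5, -0.4]
grip_width: 0.0337
grasp_force: 0.0
```

>>> jog_arm(
  motion=[
    [[0, -0.1, 0, 0, 0, 0, 0.3], [0, -0.2, 0, 0, 0, 0, 0.3], [0, -0.25, 0, 0, 0, 0, 0.3], [0, -0.27, 0, 0, 0, 0, 0.3], [0, -0.29, 0, 0, 0, 0, 0.3]],
  ],
)

```text
time_s: 18.55
tool_pos: [0.5135, 0.1834, 0.1472]
tool_rot: [179.9, 0.0, 73.4]
force: [2.5, -0.8, -0.4]
grip_width: 0.0604
grasp_force: 1.0
```

```bash
python3 - <<'E'
from h import *
o=env.get_obs(); print(o['time_s'],toS(o['tool_pos']),o['tool_rot'],o['force'],o['wrist_torque'],o['grip_width'])
E
```

```text
18.55 [ 78.40150096  72.28037401 147.17276323] [1.79938676e+02 2.01200262e-04 7.33998698e+01] [ 2.45481167 -0.824451   -0.37099244] [-0.1615522  -0.55702272  0.00309457] 0.0603990251280657
```

>>> jog_arm(
  motion=[
    [[0, -0.02, 0, 0, 0, 0, 0.3], [0, -0.04, 0, 0, 0, 0, 0.3], [0, -0.04, 0, 0, 0, 0, 0.3]],
  ],
)

```text
time_s: 18.85
tool_pos: [0.5095, 0.1845, 0.1471]
tool_rot: [180.0, 0.0, 73.4]
force: [1.2, -1.6, -0.3]
grip_width: 0.0608
grasp_force: 0.8
```

```bash
python3 - <<'E'
from h import *
o=env.get_obs(); print(o['time_s'],toS(o['tool_pos']),o['tool_rot'],o['force'],o['wrist_torque'],o['grip_width'])
E
```

```text
18.85 [ 78.7432292   76.46435248 147.06128396] [1.79995192e+02 2.54507745e-02 7.33983231e+01] [ 1.16823337 -1.61667722 -0.30203587] [-0.29949901 -0.36473991 -0.02843606] 0.06077633830468379
```

The lever yields to the stand's +y side, so it folds that way. I push it over, then press it flat from above with closed fingers.

>>> jog_arm(
  motion=[
    [[0, -0.1, 0, 0, 0, 0, 0.3], [0, -0.2, 0, 0, 0, 0, 0.3], [0, -0.3, 0, 0, 0, 0, 0.3], [0, -0.4, 0, 0, 0, 0, 0.3], [0, -0.4, 0, 0, 0, 0, 0.3]],
  ],
)

```text
time_s: 19.35
tool_pos: [0.469, 0.1972, 0.147]
tool_rot: [-179.9, 0.1, 73.5]
force: [0.4, -0.1, 0.3]
grip_width: 0.0611
grasp_force: 0.0
```

>>> jog_arm(
  motion=[
    [[0, 0.02, -0.2, 0, 0, 0, 0.3], [0, 0.1, -0.5, 0, 0, 0, 0.6], [0, 0.34, -0.5, 0, 0, 0, 1], [0, 0.34, -0.5, 0, 0, 0, 1], [0, 0.34, -0.5, 0, 0, 0, 1]],
  ],
)

```text
time_s: 19.85
tool_pos: [0.5031, 0.1864, 0.1964]
tool_rot: [-179.9, 0.0, 73.4]
force: [0.2, 0.6, 0.7]
grip_width: 0.0371
grasp_force: 0.0
```

```bash
python3 - <<'E'
from h import *
o=env.get_obs(); print(o['time_s'],toS(o['tool_pos']),o['tool_rot'],o['force'],o['wrist_torque'],o['grip_width'],o['qpos'].round(1))
_,s,d=grab('scene'); cv2.imwrite('pics/s8.png',cv2.resize(s[195:345,130:290][...,::-1],(640,600),interpolation=cv2.INTER_CUBIC))
P=cloud('scene',d); L=np.stack([(P[...,:2]-O_)@E_,(P[...,:2]-O_)@F_,P[...,2]],-1)*1000
h=cv2.cvtColor(s,cv2.COLOR_RGB2HSV); red=((h[...,0]<8)|(h[...,0]>172))&(h[...,1]>140)&(L[...,2]>90)&(L[...,2]<180)&(abs(L[...,0]-75)<60)&(abs(L[...,1]-60)<70); q=L[red]; print(len(q),np.percentile(q,[2,50,98],axis=0).round(1) if len(q) else '')
E
```

```text
19.85 [ 79.4009241   83.02051582 196.3524797 ] [-1.79877611e+02  2.31054090e-02  7.33759500e+01] [0.20357228 0.56567775 0.67190782] [-0.04675597 -0.04453094 -0.02125245] 0.037073823835590415 [ 10.4   8.6 -36.4 101.3   5.3  71.9 -44. ]
15 [[ 85.8  71.1 123.2]
 [ 87.7  78.4 127.5]
 [ 88.9  90.9 131.8]]
```

View pics/s8.png

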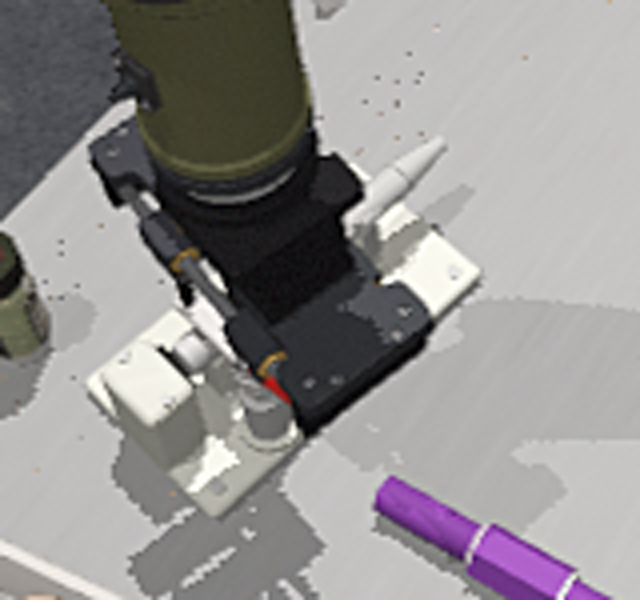

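The scene crop shows the lever (red, at (275,388)) leaning over on the stand's +y side, with the gripper above it, so I press it down.

>>> jog_arm(
  motion=[
    [[0, 0, 0.05, 0, 0, 0, 1], [0, 0, 0.1, 0, 0, 0, 1], [0, 0, 0.25, 0, 0, 0, 1], [0, 0, 0.4, 0, 0, 0, 1], [0, 0, 0.5, 0, 0, 0, 1]],
  ],
)

```text
time_s: 20.4
tool_pos: [0.5026, 0.1861, 0.1447]
tool_rot: [-179.9, 0.1, 73.4]
force: [0.6, 0.0, 1.0]
grip_width: 0.0012
grasp_force: 0.5
```

>>> jog_arm(
  motion=[
    [[0, 0, 0.04, 0, 0, 0, 1], [0, 0, 0.08, 0, 0, 0, 1], [0, 0, 0.12, 0, 0, 0, 1], [0, 0, 0.15, 0, 0, 0, 1], [0, 0, 0.17, 0, 0, 0, 1]],
  ],
)

```text
time_s: 20.9
tool_pos: [0.5038, 0.1866, 0.13]
tool_rot: [180.0, -0.0, 73.4]
force: [-0.3, 0.5, 1.2]
grip_width: 0.0004
grasp_force: 0.5
```

```bash
python3 - <<'E'
from h import *
o=env.get_obs(); print(o['time_s'],toS(o['tool_pos']),o['force'],o['wrist_torque'],o['grip_width'])
E
```

```text
20.9 [ 79.7373091   82.39403122 130.00210843] [-0.30105634  0.54061121  1.21474695] [0.02407217 0.08123567 0.00189136] 0.00044051191067580114
```

>>> jog_arm(
  motion=[
    [[0, 0, 0.01, 0, 0, 0, 1], [0, 0, 0.02, 0, 0, 0, 1], [0, 0, 0.03, 0, 0, 0, 1], [0, 0, 0.03, 0, 0, 0, 1]],
  ],
)

```text
time_s: 21.3
tool_pos: [0.5038, 0.1867, 0.1275]
tool_rot: [180.0, 0.0, 73.4]
force: [-1.8, -0.5, 3.6]
grip_width: 0.0004
grasp_force: 1.9
```

```bash
python3 - <<'E'
from h import *
o=env.get_obs(); print(o['time_s'],toS(o['tool_pos']),o['force'],o['wrist_torque'],o['grip_width'])
E
```

```text
21.3 [ 79.7792535   82.39279241 127.51294879] [-1.80705799 -0.54312092  3.57502109] [-0.03486254  0.40504491 -0.00936332] 0.0004066884069383175
```

>>> jog_arm(
  motion=[
    [[0, 0, 0.015, 0, 0, 0, 1], [0, 0, 0.03, 0, 0, 0, 1], [0, 0, 0.03, 0, 0, 0, 1]],
  ],
)

```text
time_s: 21.6
tool_pos: [0.5036, 0.1871, 0.1264]
tool_rot: [180.0, 0.0, 73.4]
force: [-6.8, -0.8, 17.4]
grip_width: 0.0007
grasp_force: 8.4
```

```bash
python3 - <<'E'
from h import *
o=env.get_obs(); print(o['time_s'],toS(o['tool_pos']),o['force'],o['wrist_torque'],o['grip_width'])
E
```

```text
21.6 [ 80.14581543  82.65722783 126.43310243] [-6.80649577 -0.77574505 17.40859413] [-0.38257481  1.64477203 -0.07783108] 0.0007143632883328829
```

>>> jog_arm(
  motion=[
    [[0, 0, -0.1, 0, 0, 0, 1], [0, 0, -0.4, 0, 0, 0, 1], [0, 0, -0.9, 0, 0, 0, 1], [0, 0, -0.9, 0, 0, 0, 1]],
  ],
)

```text
time_s: 22.0
tool_pos: [0.5076, 0.1881, 0.2206]
tool_rot: [179.4, -0.3, 73.4]
force: [0.8, 0.8, 0.1]
grip_width: 0.0006
grasp_force: 0.0
```

>>> jog_arm(
  motion=[
    [[-0.4, 0.1, -0.2, 0, 0, 0, 1], [-0.9, 0.2, -0.5, 0, 0, 0, 1], [-0.9, 0.2, -0.5, 0, 0, 0, 1], [-0.9, 0.2, -0.5, 0, 0, 0, 1]],
  ],
)

```text
time_s: 22.4
tool_pos: [0.4982, 0.0924, 0.2648]
tool_rot: [179.8, -0.0, 73.1]
force: [0.3, 0.5, -0.4]
grip_width: 0.0006
grasp_force: 0.0
```

```bash
python3 - <<'E'
from h import *
o,p,d=grab('wrist'); print(o['time_s'],toS(o['tool_pos']),o['tool_rot'],o['force'])
cv2.imwrite('pics/w9.png',p[...,::-1])
P=cloud('wrist',d,o); L=np.stack([(P[...,:2]-O_)@E_,(P[...,:2]-O_)@F_,P[...,2]],-1)*1000
h=cv2.cvtColor(p,cv2.COLOR_RGB2HSV); red=((h[...,0]<8)|(h[...,0]>172))&(h[...,1]>140)&(L[...,2]>90)&(L[...,2]<180)&(abs(L[...,0]-75)<60)&(abs(L[...,1]-60)<70); q=L[red]; print(len(q),cv2.minAreaRect(q[:,:2].astype(np.float32)))
for y in range(48,106,6):
    w=q[abs(q[:,1]-y)<3]
    if len(w)>5: print(y,np.percentile(w[:,2],[10,50,90]).round(1))
for y in range(-25,40,6):
    w=L[(abs(L[...,1]-y)<3)&(L[...,2]>86)&(L[...,2]<100)&(abs(L[...,0]-75)<15)]
    if len(w)>5: print('arm',y,np.percentile(w[:,0],[3,97]).round(1),np.median(w[:,2]).round(1))
for k in list(range(-113,-30,16))+list(range(20,70,8)):
    w=L[(abs(L[...,0]-k)<3)&(abs(L[...,1])<3)&(L[...,2]<120)]
    if len(w): print(k,np.percentile(w[:,2],[10,50,90]).round(1))
E
```

```text
22.4 [-13.87754036  70.44454572 264.84463062] [ 1.79844663e+02 -6.63321254e-03  7.31492432e+01] [ 0.27253665  0.45237396 -0.41114368]
1707 ((74.734375, 70.16007995605469), (60.42729568481445, 23.444725036621094), 89.69950103759766)
48 [111.4 112.4 113.2]
54 [111.5 112.6 113.4]
60 [111.8 112.8 113.7]
66 [111.9 112.9 113.9]
72 [111.8 112.9 113.8]
78 [111.8 112.8 113.9]
84 [111.5 112.8 113.8]
90 [111.8 112.7 113.7]
96 [111.8 112.9 113.8]
102 [110.5 111.6 112.8]
arm -25 [67.4 81.9] 91.3
arm -19 [66.8 82.5] 91.8
arm -13 [67.2 82.1] 92.2
arm -7 [67.1 81.9] 92.3
arm -1 [67.  82.1] 92.4
arm 5 [67.2 82.3] 92.2
arm 11 [67.3 82.1] 92.2
arm 17 [67.1 81.9] 92.3
arm 23 [67.4 82.3] 92.4
arm 29 [67.4 82.2] 92.2
arm 35 [63.8 85.8] 93.7
-113 [-0.6 -0.4  0.1]
-81 [80.  80.6 81.4]
-65 [79.8 80.6 81.4]
-49 [80.2 81.  81.9]
-33 [80.  81.  81.8]
20 [83.3 84.2 85.1]
28 [83.2 84.  84.8]
36 [79.9 80.7 81.9]
44 [80.1 81.  81.5]
52 [80.3 80.9 81.6]
60 [80.  81.  81.9]
68 [81.6 91.4 92.7]
```

View pics/w9.png

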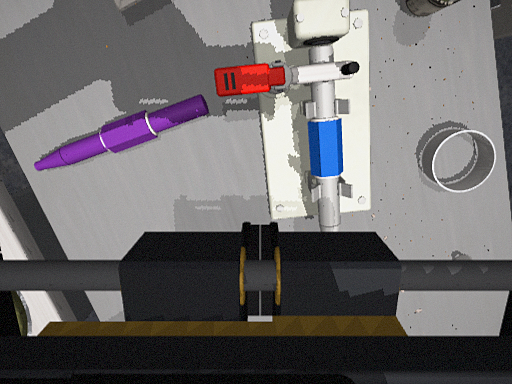

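The last view shows everything in place:
- **Lever:** red, at (248,78), flat, with its top 112.8 mm high along its whole length. It lies at 90°, exactly where the torque began to rise.
- **Clamp arm:** across the tail, pin at (350,68), 4 mm lower than before.
- **Spout:** blue grip at (325,147), level in both clips.
- **Surroundings:** ring cutter and jar standing where they were, and the gripper is clear.

I hand the job in.

```bash
python3 -c "
from cell import env
print(env.sign_off())"
```

```text
the job is handed in; nothing more can be done
None
```

The job is done and handed in at about 22 s: the spout is snapped level into both clips, the clamp arm is at its end stop over the tail, the bolt is snug and the red lever is flat; the spice jar and ring cutter stand where they were, and nothing went near the piping nozzle, though I did not measure it again.

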